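# Snap the top onto a tube rack in its assembly jig

### The arm

A 6-joint arm with a two-finger parallel gripper is mounted at the origin on the work surface. World frame = base frame: x ahead of the robot, y to its left, z up, the work surface at z = 0. Lengths are in mm, angles in rad, forces in N, time in s.
With the tool pointing down it reaches from about 275 to 750 mm from the base axis. Payload 10.2 kg.
Tool frame: the origin (TCP) lies on the front face of the gripper's body, between the roots of the fingers; the fingertips stand 73 mm ahead of it and the grasp point (between the pads) lies ctrl.grip_depth ahead of it (ctrl.grip_depth is the distance from the TCP to the grasp point, in mm); z points along the fingers, y is the direction in which the jaws open and shut (so a half turn about z gives the same grasp; the last joint's range is limited). The gripper opens to 85 mm and grips with 20 to 120 N. Pads are 22 mm wide; open, the fingers measure 114 mm over their backs; the gripper's body (76 mm by 85 mm) begins 54 mm behind the grasp point. The pads swing forward as they close: fully open they stand 13 mm farther back than shut.
Start: joints at [-1.407, 0.313, 1.498, -0, 1.331, -0.223], TCP at [198.032, -486.225, 303.894] pointing down, gripper open.
Joint ranges: [-2.94, 2.94], [-0.97, 2.17], [0.19, 2.56], [-1.23, 4.37], [0.02, 3.11], [-2.88, 2.88]. Speed limits (rad/s): [2.39, 2.39, 3.01, 3.14, 3.14, 3.14].

### API

Orientations are given as a unit quaternion [w, x, y, z].
In Python, from rig import readout, capture, ctrl, nets gives the robot as it stands. The module is installed in compiled form; this text tells all that it offers.
- The arm moves only by the tool apply_moves, never from a script. Its argument "targets" is a list of rows, each a list of 4 numbers: the shift along the tool's x, y, z in cm, then the turn about the tool's z in degrees. A call has 1 to 8 rows; each row shifts and turns the commanded pose from where the row before left it, along the tool's axes as they then stand; what a row does not reach is not made up. A row lasts 1/10 s, in which the tool goes at most 50 mm and 8.59 degrees, less where a joint would pass 70% of its speed; a pose out of reach is approached as far as the arm can. A call with a gripper value outside its range is refused whole. "grip" is the finger opening in cm, from 0 to 8.54, set as the call begins (left out, the last holds). The fingers move at their own pace and stop on an object; "force" is the grip in N (left out, the last holds). Time passes only in rows, so rows that do not move let the fingers close. It gives the time, the measured TCP pose, the force and the opening at its end, in the units of the state.
- readout.sense(): the state, without advancing time (a new reading comes with each control period).
- capture(name): name is "side" or "top"; returns a dict with "img" (384x512x3 uint8, red, green, blue), "fov_y" (degrees; the focal length in pixels is half the picture's height over the tangent of half this angle, whatever the lens; pixels are square), "cx", "cy" (the principal point, pixels), "D" ([k1, k2, p1, p2, k3] as OpenCV has them; the pictures are not rectified), "eye" and "rotation" of the camera in the world. Camera axes: x right, y down, z forward; pixel columns grow to the right and rows downward; lengths in mm; the calibration is good to about 2 mm. A picture is of the moment at which its call begins. There is no depth.
- ctrl.finish_job(): hands the job in, once; it reports no verdict.
Trained networks look in the newest picture that a camera, given by its name, has taken for a name from the list of things; names that differ only in an ending like _2 or _b are one class to them, and where a whole thing is asked for, a point or a joint stands for the part that bears it (a point fixed in the world has none). Each returns a list of dicts, best first, with "score" (0 to 1); they miss things now and then, are a little off and sometimes report something else, mostly with a low value. They report only what shows in the picture. A call takes as long as a camera call. They do not tell look-alikes from the thing itself.
- nets.boxes_of(camera, target): "location" ([column, row] as shares, 0 to 1, of the picture: columns of its width, rows of its height, amid what is visible of it).
The state is a dict: "time_s": time; "joints": joint angles; "dq": joint speeds; "tau": joint torques, N m; "eef_pos": TCP position; "ee_rot": TCP orientation; "force": force on the tool from outside, world axes, zero at the start; "wrist_torque": the same for the moment, N m; "grip_width": opening from 0.0 (shut) to 1.0 (fully open).
Only numpy, scipy, OpenCV 4.12 (cv2) and the standard library are available. Lean on these libraries where they do the work, as an engineer would, in place of code of your own. Each camera call takes 0.05 s, during which the arm holds its last target.

### The job

A plastic tube rack is being put together in the bench jig: push the sliding end panel in along its rails until the detent clicks and holds it home, then fetch the rack top that has the tube holes (not the solid blank one), lay it square across the two end panels and press it straight down until both catches snap over its ends. Keep pressing: finish with the gripper still holding the top fully down on its seats against the sprung pad below it, do not let go. Leave the blank top and the other things on the bench where they are.

Things in the scene. Friction and masses are not known exactly. Their poses are not given: they have to be found in the camera images.
- jig: Fixed bench jig on an aluminium base plate 160 mm (x) x 345 mm (y), 12 mm thick, from y = -105 to +240 mm. Origin: on the table, below the centre of the place where the rack top goes; y along the rails, z up. A black end panel is fixed with its middle at y = -75 mm, an equal one stands on the sliding carriage. Both are 60 mm wide (x), 8 mm thick, tops (the seats) 90 mm above the table.
- nest (a point): Fixed point of the jig: where the rack top's origin (underside centre) lies when it is fully down on both seats; 90 mm above the table, above the jig's origin.
- carriage (a joint): Carriage position along jig +y, m: 0 = home on its stop, held by the detent, its panel's middle then at jig y = +75 mm; up to 0.085 out. Friction 1.5 N. From about 13 to 6 mm before home a spring detent (on the jig's +x side) resists with 10 to 15 N, then gives way and pulls it home. About 8 N moves it out again.
- knob_top (a point): Centre of the top face of the carriage's knob: an upright steel post 16 mm in diameter, 59 mm tall, standing on the carriage block (block top 36 mm above the table), so its top is 95 mm above the table. It stands 60 mm outward (jig +y) of the sliding panel's middle and moves with it; the block ends 15 mm outward of the post's middle.
- grid: The rack top to fit, loose, black plastic, 0.12 kg: plate 60 mm (its x) x 162 mm (its y) x 8 mm (a 4 mm thick lip along the last 9 mm at each end, for the catches) with 16 square holes in two rows, and a solid upright grip bar amid it, 14 mm wide (x), 50 mm long (y), 30 mm tall above the plate. Origin: centre of the plate's underside, z up; bar top 38 mm above it. Starts flat on the table. Either way round fits.
- grid_grip (a point): Middle of the rack top's grip bar, 30 mm above the plate's underside. Pressing down here, the push rises from 16 mm above the seats to 12 to 16 N at about 8 mm, then drops suddenly to about 4 N; the hooks close over the end lips 4 mm above the seats. Holding it down from there takes 5 to 8 N, until it stops hard on the seats. Let go, the pad lifts it 4 mm, up to the hooks.
- blank: A second rack top of the same outline with the same grip bar, but its plate is solid, without holes. Not to be used, leave it. Origin: centre of its underside.
- catch_fixed (a joint): Angle of the sprung catch outside the fixed panel, rad: 0 closed (upright), about 0.08 when spread by the passing rack top; springs back. It is black, 36 mm wide (x), tops out 118 mm above the table; its inward hook's underside is 98 mm above the table, and the sloping lead-in above it takes the rack top up to 5 mm off along y.
- catch_slide (a joint): The same for the equal catch outside the sliding panel; it rides on the carriage.
- pad (a joint): Travel of the round sprung pad (40 mm across) at the jig's middle, m, growing as it is pressed down: 0 free, its top then 96 mm above the table; about 0.002 with the rack top up against the hooks; 0.006 with the rack top fully down. 3 N at first touch, 0.7 N more per mm.
- spray_can: Aluminium can, 54 mm across, 170 mm tall, standing at the back; not part of the job, leave it. Origin: centre of its underside.
- screwdriver: Screwdriver lying at the back; not part of the job, leave it. Origin: centre of its underside.
- tape_roll: Paper-coloured roll, 84 mm across, 24 mm tall, lying at the right; not part of the job, leave it. Origin: centre of its underside.
- spare_panel: Loose black plastic panel 60 x 78 x 8 mm, lying flat; not part of the job, leave it. Origin: centre of its underside.
- gauge_block: Steel block 30 x 60 x 20 mm; not part of the job, leave it. Origin: centre of its underside.
- cup: White plastic cup, 72 mm across, 85 mm tall, at the back left; not part of the job, leave it. Origin: centre of its underside.
Not all that is in view belongs to the job. What is shaped like the grid but purple or turquoise is not meant.

How it is judged (in metres and radians):
On the way, in this order (a step that is already met when the one before it is completed fails the run):
1. the carriage is home, held by the detent (value of joint carriage below 0.0025 m), for 0.2 s.
2. the rack top is snapped in under both catches (z of grid in the frame of nest below 0.0055 m and horizontal distance between grid and nest below 0.008 m and angle between the y axis of grid and the y axis of jig, either way round below 0.1 rad and angle between grid's own z axis and vertical below 0.025 rad and value of joint carriage below 0.0025 m and value of joint each of catch_fixed, catch_slide below 0.03 rad), for 0.2 s.
At the end, for the whole second after the job is handed in: Holed top under both closed catches (below 0.03 rad), within 8 mm and 0.1 rad of its place, level to 0.025 rad; carriage within 2.5 mm of home; the robot touches the top with over 3 N and still holds it within 2 mm of its seats (pad pressed over 3.8 mm; let go, it would rise 4 mm) (z of grid in the frame of nest below 0.002 m and value of joint pad above 0.0038 m and horizontal distance between grid and nest below 0.008 m and angle between the y axis of grid and the y axis of jig, either way round below 0.1 rad and angle between grid's own z axis and vertical below 0.025 rad and value of joint carriage below 0.0025 m and value of joint each of catch_fixed, catch_slide below 0.03 rad and contact force between any of the fingers, the arm and grid above 3 N); the arm keeps its last pose, push and grip.
It fails at once if the blank top is moved by more than 30 mm (distance of blank from where it was at the start of the episode above 0.03 m).
It fails at once if another thing on the bench is moved by more than 40 mm (distance of any of spray_can, screwdriver, tape_roll, spare_panel, gauge_block, cup from where it was at the start of the episode above 0.04 m).
It also fails if it takes over 67 s, if anything falls off the work surface, if the arm or the gripper's body presses on something with over 40 N, if the wrist force passes 120 N, or if a joint passes its speed limit or range.

## Working session

There is one attempt and no reset: what is moved stays moved. The work goes in short steps, Python scripts to look and compute and a tool call to move; the robot and the scene stay as the last step left them, time stands still between calls to the robot, and variables do not carry over. Pictures are saved under pics/ and viewed, and the job is handed in when it is done.

Besides the shell and the picture viewer there is one more tool, called after ">>>" as name(argument=value, ...), one argument or row to a line, values as JSON. apply_moves: Moves the arm, as the interface text tells. Its arguments: {"type":"object","properties":{"targets":{"type":"array"},"grip":{"type":"number"},"force":{"type":"number"}},"required":["targets"]}

```bash
mkdir -p pics; cat > h.py <<'E'
import numpy as np, cv2
from rig import readout, capture, ctrl, nets
def cam(n,save=None):
    c=capture(n)
    if save: cv2.imwrite('pics/'+save,c['img'][:,:,::-1])
    return c
def K(c):
    f=c['img'].shape[0]/2/np.tan(np.radians(c['fov_y'])/2)
    return np.array([[f,0,c['cx']],[0,f,c['cy']],[0,0,1.]])
def pix2(c,uv,z):
    R=np.array(c['rotation']).reshape(3,3); e=np.array(c['eye'],float)
    p=cv2.undistortPoints(np.array(uv,float).reshape(-1,1,2),K(c),np.array(c['D'],float),None,None).reshape(-1,2)
    d=np.c_[p,np.ones(len(p))]@R.T
    return e+d*((z-e[2])/d[:,2])[:,None]
def proj(c,P):
    R=np.array(c['rotation']).reshape(3,3); e=np.array(c['eye'],float)
    q=(np.array(P,float).reshape(-1,3)-e)@R
    return cv2.projectPoints(q,np.zeros(3),np.zeros(3),K(c),np.array(c['D'],float))[0].reshape(-1,2)
def load(n):
    import pickle; return pickle.load(open(n,'rb'))
E
python3 - <<'E'
from h import *
import pickle
print(readout.sense(), ctrl.grip_depth)
for n in ['top','side']:
    c=cam(n,n+'0.png'); pickle.dump(c,open(n+'0.pkl','wb'))
    print(n,c['eye'],c['rotation'],c['fov_y'],c['D'],c['cx'],c['cy'])
    for t in ['jig','grid','blank','knob_top','carriage','pad','spare_panel','gauge_block','catch_fixed','catch_slide']:
        print(t,[(round(d['score'],2),np.round(np.array(d['location'])*[512,384],0).tolist()) for d in nets.boxes_of(n,t)][:4])
E
```

```text
{'time_s': 0.0, 'joints': array([-1.40740492e+00,  3.13429770e-01,  1.49845792e+00, -1.23040390e-05,
        1.33096295e+00, -2.23375255e-01]), 'dq': array([-4.24240298e-04, -8.21455638e-04,  7.44307430e-05, -2.77496560e-04,
       -2.36587206e-05, -3.68416561e-04]), 'tau': array([ 1.90967978e-03, -4.12267542e+01, -2.59739882e+01, -1.36615363e-04,
        4.17697869e-03, -1.44598300e-05]), 'eef_pos': array([ 197.99856965, -486.05099842,  303.33751616]), 'ee_rot': array([-6.28888165e-04,  9.81359168e-01,  1.92181654e-01,  1.28895210e-05]), 'force': array([-0.51502976, -0.34858209, -0.15897221]), 'wrist_torque': array([0.05400242, 0.06412172, 0.02182881]), 'grip_width': 0.9991676952848899} 53.900000000000006
top [ 467.97971535  -44.21135402 1356.06466764] [-0.01307488  0.70872615 -0.70509676  0.01936113] 48.69700985589908 [-0.0192636  0.         0.         0.         0.       ] 256.78898585987963 199.8264793921629
jig [(0.65, [179.0, 211.0])]
grid [(0.95, [421.0, 243.0]), (0.87, [321.0, 229.0]), (0.72, [310.0, 277.0])]
blank [(0.85, [319.0, 176.0])]
knob_top [(0.6, [148.0, 207.0]), (0.
[... 152 characters left out ...]
0])]
catch_fixed [(0.47, [230.0, 207.0])]
catch_slide [(0.75, [183.0, 210.0]), (0.63, [149.0, 208.0])]
side [ 340.91137774 1223.30506619 1210.40379754] [ 0.02675427 -0.08144712  0.90866194 -0.40863681] 45.099947075394525 [-0.15908574  0.          0.          0.          0.        ] 258.5524162250891 189.9117993945904
jig [(0.71, [257.0, 249.0])]
grid [(0.82, [310.0, 129.0]), (0.65, [313.0, 180.0]), (0.54, [289.0, 172.0])]
blank [(0.71, [250.0, 165.0])]
knob_top [(0.82, [252.0, 263.0])]
carriage [(0.9, [253.0, 263.0])]
pad [(0.57, [275.0, 145.0])]
spare_panel [(0.48, [276.0, 145.0])]
gauge_block [(0.49, [305.0, 144.0])]
catch_fixed [(0.46, [263.0, 193.0])]
catch_slide [(0.45, [255.0, 256.0])]
```

```bash
sed -i "s/R=np.array(c\['rotation'\]).reshape(3,3)/R=Rot(c)/" h.py; cat >> h.py <<'E'
def Rot(c):
    from scipy.spatial.transform import Rotation as RR
    w,x,y,z=c['rotation']; return RR.from_quat([x,y,z,w]).as_matrix()
E
python3 - <<'E'
from h import *
for n in ['top','side']:
    c=load(n+'0.pkl'); im=c['img'][:,:,::-1]
    print(Rot(c)[:,2])
    if n=='top': cr=im[130:310,100:460]; s=2.2
    else: cr=im[90:330,180:380]; s=2.45
    cv2.imwrite('pics/'+n+'0z.png',cv2.resize(cr,None,fx=s,fy=s,interpolation=cv2.INTER_CUBIC))
E
```

```text
[ 0.0458816  -0.00876992 -0.99890839]
[ 0.11518576 -0.73826733 -0.66460033]
```

View pics/top0.png

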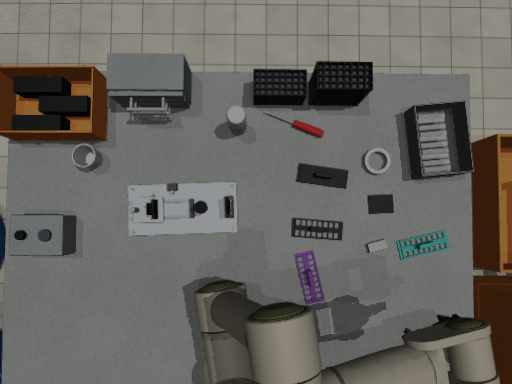

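View pics/top0z.png

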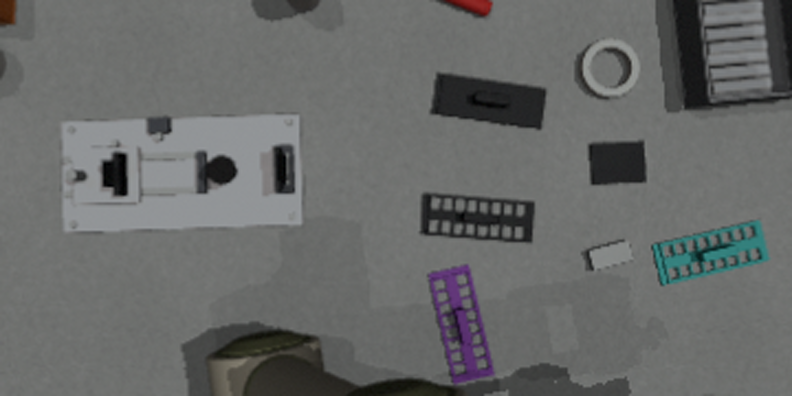

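View pics/side0z.png

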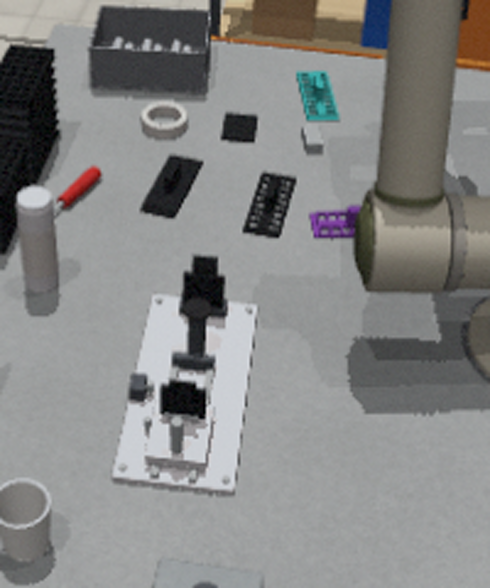

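```bash
python3 - <<'E'
from h import *
c=load('top0.pkl')
def ortho(c,z,x0,x1,y0,y1,s=2):  # px per mm; row ~ -x, col ~ -y
    X,Y=np.meshgrid(np.arange(x1,x0,-1/s),np.arange(y1,y0,-1/s),indexing='ij')
    uv=proj(c,np.stack([X,Y,np.full_like(X,z)],-1).reshape(-1,3)).astype(np.float32)
    return cv2.remap(c['img'],uv[:,0].reshape(X.shape),uv[:,1].reshape(X.shape),cv2.INTER_CUBIC)
def rect(m,x1,y1,s=2):
    cs,_=cv2.findContours(m.astype(np.uint8),0,1); k=max(cs,key=cv2.contourArea)
    b=cv2.boxPoints(cv2.minAreaRect(k)); P=np.c_[x1-b[:,1]/s,y1-b[:,0]/s]
    e1=P[1]-P[0];e2=P[2]-P[1]; L=e1 if np.hypot(*e1)>np.hypot(*e2) else e2
    if L[1]<0:L=-L
    return P.mean(0),np.hypot(*e1),np.hypot(*e2),np.degrees(np.arctan2(-L[0],L[1]))
print(pix2(c,[[128,183],[237,235],[317,229],[322,176],[148,208]],12)) 
import sys
p=pix2(c,[[183,209]],12)[0]; print(p)
x1,y1=p[0]+120,p[1]+220
o=ortho(c,12,x1-240,x1,y1-440,y1); cv2.imwrite('pics/o1.png',cv2.resize(o[:,:,::-1],None,fx=.85,fy=.85))
g=cv2.cvtColor(o,cv2.COLOR_RGB2GRAY); print(np.percentile(g,[5,25,50,75,95]))
for t in (120,135,150):
    m=cv2.morphologyEx((g>t).astype(np.uint8),cv2.MORPH_CLOSE,np.ones((5,5))); print('jig',t,rect(m,x1,y1))
for nm,uv in (('grid',[317,229]),('blank',[322,176])):
    p=pix2(c,[uv],8)[0]; x1,y1=p[0]+60,p[1]+120
    o=ortho(c,8,x1-120,x1,y1-240,y1); g=cv2.cvtColor(o,cv2.COLOR_RGB2GRAY)
    cv2.imwrite(f'pics/o_{nm}.png',o[:,:,::-1])
    for t in (45,60,75):
        m=cv2.morphologyEx((g<t).astype(np.uint8),cv2.MORPH_CLOSE,np.ones((5,5))); print(nm,t,rect(m,x1,y1))
E
```

```text
[[ 580.99790081  353.06642477   12.        ]
 [ 418.16719449    5.9471339    12.        ]
 [ 438.24621629 -247.15764813   12.        ]
 [ 606.80602602 -263.38148621   12.        ]
 [ 501.97721505  288.21958324   12.        ]]
[499.40181548 177.40415779  12.        ]
[ 60. 113. 116. 147. 148.]
jig 120 (array([501.36208541, 180.47672477]), np.float64(348.27975307087746), np.float64(163.92464072736513), np.float64(2.1211013207846894))
jig 135 (array([501.64657408, 180.42934909]), np.float64(343.6833347044735), np.float64(159.4855049840906), np.float64(2.264748728603498))
jig 150 (array([466.15181548,  12.90415779]), np.float64(70.5), np.float64(7.0), np.float64(-90.0))
grid 45 (array([ 438.43186739, -246.2443148 ]), np.float64(56.71142581972911), np.float64(159.36110594692497), np.float64(-4.382711792675291))
grid 60 (array([ 438.65314987, -246.03025307]), np.float64(59.177661545844884), np.float64(161.78088404437355), np.float64(-4.34324159722299))
grid 75 (array([ 438.86451891, -245.96417106]), np.float64(61.18556537353806), np.float64(163.74981104171036), np.float64(-4.414812426765168))
blank 45 (array([ 607.95099788, -263.2359411 ]), np.float64(58.19943782627264), np.float64(159.27326771370232), np.float64(-7.984867426642874))
blank 60 (array([ 608.23981767, -263.04922693]), np.float64(60.63751680120955), np.float64(161.59230622975159), np.float64(-8.05683347034848))
blank 75 (array([ 608.42917924, -262.81374566]), np.float64(62.86179797254087), np.float64(163.69522335130358), np.float64(-8.130103392698759))
```

View pics/o1.png

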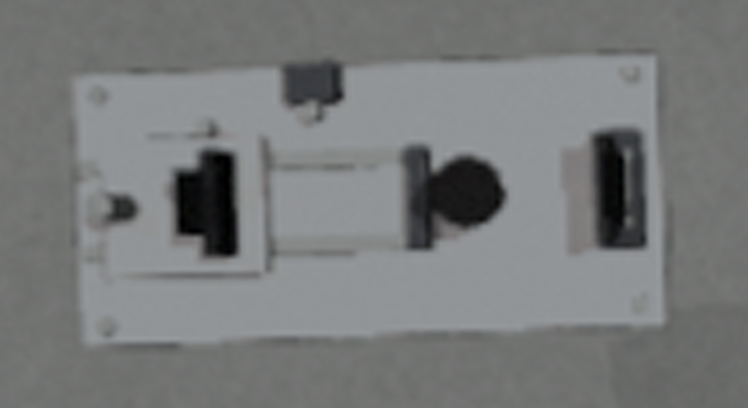

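View pics/o_grid.png

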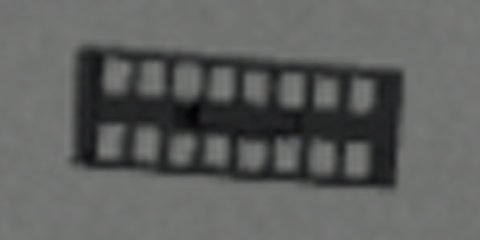

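```bash
python3 - <<'E'
from h import *
c=load('top0.pkl');cs=load('side0.pkl')
th=np.radians(2.2);O=np.array([504.2,112.95])
J=lambda x,y:O+x*np.array([np.cos(th),np.sin(th)])+y*np.array([-np.sin(th),np.cos(th)])
def inv(P): d=np.array(P)[:2]-O; return np.array([d@[np.cos(th),np.sin(th)],d@[-np.sin(th),np.cos(th)]])
y1,x1=397.404,619.402
def o2w(u,v,z):
    P=[x1-v/1.7,y1-u/1.7,12]; return pix2(c,proj(c,[P]),z)[0]
print('pad',inv(o2w(466,190,96)),'knob',inv(o2w(98,208,95)), 'slide panel', inv(o2w(220,203,90)),'fixed catch outer',inv(o2w(625,190,118)))
for n,cc in(('top',c),('side',cs)):
    im=cv2.resize(cc['img'][:,:,::-1].copy(),None,fx=3,fy=3,interpolation=cv2.INTER_CUBIC)
    def dot(P,col): 
        u=proj(cc,[P])[0]*3+1; cv2.circle(im,(int(u[0]),int(u[1])),2,col,-1)
    for x in(-80,80):
        for y in(-105,240): dot([*J(x,y),12],(0,0,255))
    for a in np.linspace(0,6.28,16): dot([*J(20*np.cos(a),20*np.sin(a)),96],(0,255,0))
    for x in(-30,30):
        for y in(-79,-71): dot([*J(x,y),90],(255,255,0))
    for q in (70,75,80,85): dot([*J(0,135+q),95],(255,0,255))
    t2=np.radians(-4.37)
    for x in(-30,30):
        for y in(-81,81): dot([438.65+x*np.cos(t2)-y*np.sin(t2),-246.05+x*np.sin(t2)+y*np.cos(t2),8],(0,0,255))
    for x in(-7,7):
        for y in(-25,25): dot([438.65+x*np.cos(t2)-y*np.sin(t2),-246.05+x*np.sin(t2)+y*np.cos(t2),38],(0,255,255))
    im=im[500:740,360:1120] if n=='top' else im[470:880,600:920]
    cv2.imwrite(f'pics/chk_{n}.png',im)
E
```

```text
pad [ 0.95305038 -0.16845975] knob [ -1.14306476 203.28947539] slide panel [ -0.80673843 137.0561395 ] fixed catch outer [ -3.10807476 -88.97285539]
```

View pics/chk_top.png

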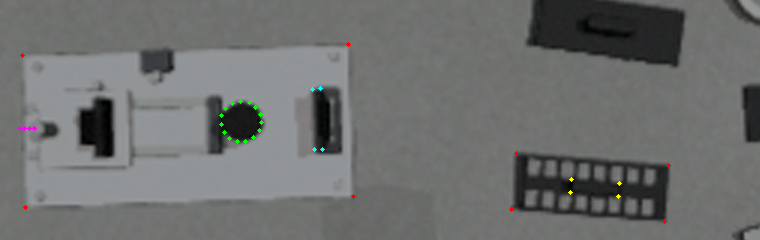

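View pics/chk_side.png

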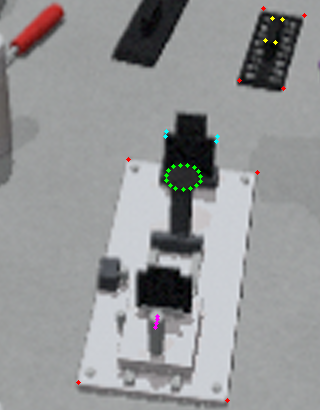

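>>> apply_moves(
  targets=[
    [0,0,0,-8.5],
    [0,0,0,-8.5],
    [0,0,0,-8.5],
    [0,0,0,-8.5],
    [0,0,0,-8.5],
    [0,0,0,-8.5],
    [0,0,0,-8.5],
    [0,0,0,-8.5],
  ],
  grip=0,
  force=60,
)

```text
time_s: 1.9
eef_pos: [198.0, -486.2, 303.9]
ee_rot: [-0.0, 0.704, 0.71, -0.0]
force: [0.2, -0.5, 0.3]
grip_width: 0.002
```

```bash
cat >> h.py <<'E'
TH=np.radians(2.2);O=np.array([504.2,112.95])
J=lambda x,y:O+x*np.array([np.cos(TH),np.sin(TH)])+y*np.array([-np.sin(TH),np.cos(TH)])
def invJ(P): d=np.array(P)[:2]-O; return np.array([d@[np.cos(TH),np.sin(TH)],d@[-np.sin(TH),np.cos(TH)]])
def to(xy,z,yaw=None):
    from scipy.spatial.transform import Rotation as RR
    s=readout.sense(); w,a,b,d=s['ee_rot']; R=RR.from_quat([a,b,d,w]).as_matrix()
    y=np.degrees(np.arctan2(R[1,0],R[0,0]))
    t=R.T@(np.array([*xy,z])-s['eef_pos'])
    print('t',s['time_s'],'pos',np.round(s['eef_pos'],1),'jig',np.round(invJ(s['eef_pos']),1),'yaw',round(y,2),'tilt z',np.round(R[:,2],4),'F',np.round(s['force'],1),'w',round(s['grip_width'],3))
    print('shift cm',np.round(t/10,2),'turn',None if yaw is None else round(y-yaw,2), 'j6',round(s['joints'][5],3))
E
python3 -c "
from h import *
to(J(0,250),303,92.2)"
```

```text
t 1.9 pos [ 198.  -486.2  303.9] jig [-328.9 -587. ] yaw 90.51 tilt z [-0. -0. -1.] F [ 0.2 -0.5  0.3] w 0.002
shift cm [84.63 30.41  0.09] turn -1.69 j6 -1.416
```

>>> apply_moves(
  targets=[
    [4.2,1.5,0,-1.7],
    [4.2,1.5,0,0],
    [4.2,1.5,0,0],
    [4.2,1.5,0,0],
    [4.2,1.5,0,0],
    [4.2,1.5,0,0],
    [4.2,1.5,0,0],
    [4.2,1.5,0,0],
  ],
)

```text
time_s: 2.7
eef_pos: [308.4, -145.2, 304.1]
ee_rot: [0.0, 0.696, 0.718, 0.0]
force: [1.3, -0.0, 0.2]
grip_width: -0.0
```

>>> apply_moves(
  targets=[
    [4.2,1.5,0,0],
    [4.2,1.5,0,0],
    [4.2,1.5,0,0],
    [4.2,1.5,0,0],
    [4.2,1.5,0,0],
    [4.2,1.5,0,0],
    [4.2,1.5,0,0],
    [4.2,1.5,0,0],
  ],
)

```text
time_s: 3.5
eef_pos: [417.5, 194.9, 304.0]
ee_rot: [0.0, 0.695, 0.719, 0.0]
force: [0.6, -0.6, 0.8]
grip_width: 0.007
```

```bash
python3 -c "
from h import *
to(J(0,250),138,92.2)"
```

```text
t 3.5 pos [417.5 194.9 304. ] jig [-83.5  85.2] yaw 91.89 tilt z [ 5.e-04 -0.e+00 -1.e+00] F [ 0.6 -0.6  0.8] w 0.007
shift cm [16.52  8.25 16.6 ] turn -0.31 j6 0.149
```

>>> apply_moves(
  targets=[
    [4.1,2.1,0,-0.3],
    [4.1,2.1,0,0],
    [4.1,2.1,0,0],
    [4.2,2.0,0,0],
    [0,0,4.2,0],
    [0,0,4.2,0],
    [0,0,4.2,0],
    [0,0,3.8,0],
  ],
)

```text
time_s: 4.3
eef_pos: [493.9, 360.6, 137.9]
ee_rot: [-0.0, 0.694, 0.72, -0.0]
force: [0.4, -0.7, 0.0]
grip_width: 0.004
```

```bash
python3 - <<'E'
from h import *
to(J(0,235),138,92.2)
for n in('top','side'):
    c=cam(n); im=c['img'][:,:,::-1]
    im=im[160:260,80:260] if n=='top' else im[200:330,200:340]
    cv2.imwrite(f'pics/a_{n}.png',cv2.resize(im,None,fx=4,fy=4,interpolation=cv2.INTER_CUBIC))
    
E
```

```text
t 4.3 pos [493.9 360.6 137.9] jig [ -0.8 247.9] yaw 92.17 tilt z [-8.e-04 -4.e-04 -1.e+00] F [ 0.4 -0.7  0. ] w 0.004
shift cm [-1.29  0.08 -0.01] turn -0.03 j6 0.401
```

View pics/a_side.png

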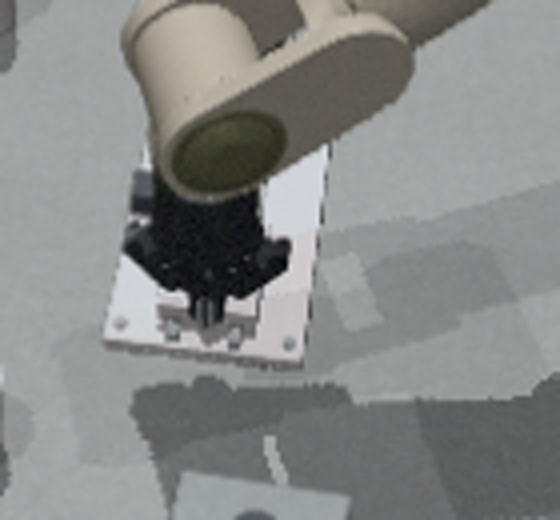

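>>> apply_moves(
  targets=[
    [-0.8,0.1,0,0],
    [-0.8,0,0,0],
    [-0.8,0,0,0],
    [-0.8,0,0,0],
    [-0.8,0,0,0],
    [-0.8,0,0,0],
    [-0.8,0,0,0],
    [-0.8,0,0,0],
  ],
)

```text
time_s: 5.2
eef_pos: [497.8, 296.1, 140.0]
ee_rot: [0.0, 0.694, 0.72, 0.0]
force: [0.3, 1.4, 1.5]
grip_width: 0.003
```

```bash
python3 - <<'E'
from h import *
to(J(0,154),138,92.2)
E
```

```text
t 5.2 pos [497.8 296.1 140. ] jig [  0.6 183.3] yaw 92.16 tilt z [ 2.e-04  1.e-04 -1.e+00] F [0.3 1.4 1.5] w 0.003
shift cm [-2.93 -0.06  0.2 ] turn -0.04 j6 0.297
```

>>> apply_moves(
  targets=[
    [-0.6,0,0,0],
    [-0.5,0,0,0],
    [-0.5,0,0,0],
    [-0.4,0,0,0],
    [-0.4,0,0,0],
  ],
)

```text
time_s: 5.7
eef_pos: [498.4, 274.4, 140.0]
ee_rot: [-0.001, 0.694, 0.72, 0.002]
force: [1.5, 11.1, -1.1]
grip_width: -0.002
```

```bash
python3 - <<'E'
from h import *
to(J(0,154),138,92.2)
E
```

```text
t 5.7 pos [498.4 274.4 140. ] jig [  0.4 161.6] yaw 92.16 tilt z [ 0.001   0.0041 -1.    ] F [ 1.5 11.1 -1.1] w -0.002
shift cm [-0.76 -0.04  0.2 ] turn -0.04 j6 0.256
```

In the detent (11 N at about the expected spot). Pushing on.

>>> apply_moves(
  targets=[
    [-0.3,0,0,0],
    [-0.3,0,0,0],
    [-0.3,0,0,0],
    [-0.2,0,0,0],
  ],
)

```text
time_s: 6.1
eef_pos: [498.6, 266.2, 140.3]
ee_rot: [-0.003, 0.694, 0.72, 0.005]
force: [0.6, 44.6, -5.9]
grip_width: -0.0
```

```bash
python3 - <<'E'
from h import *
to(J(0,154),138,92.2)
E
```

```text
t 6.1 pos [498.6 266.2 140.3] jig [  0.3 153.4] yaw 92.09 tilt z [ 0.0024  0.0111 -0.9999] F [ 0.6 44.6 -5.9] w -0.0
shift cm [ 0.06 -0.03  0.23] turn -0.11 j6 0.237
```

>>> apply_moves(
  targets=[
    [0.3,0,0,0],
    [1,0,0,0],
    [3,0,0,0],
    [0,0,-4,0],
    [0,0,-4,0],
    [0,0,-4,0],
  ],
  grip=6,
)

```text
time_s: 6.7
eef_pos: [497.1, 304.7, 261.1]
ee_rot: [0.0, 0.694, 0.72, -0.001]
force: [-0.3, 0.2, 0.0]
grip_width: 0.706
```

```bash
python3 - <<'E'
from h import *
t2=np.radians(-4.37)
to((438.65,-246.05),260,85.63)
for n in('side',):
    c=cam(n); im=c['img'][:,:,::-1]
    im=im[160:330,180:340]
    cv2.imwrite(f'pics/b_{n}.png',cv2.resize(im,None,fx=3.5,fy=3.5,interpolation=cv2.INTER_CUBIC))
E
```

```text
t 6.7 pos [497.1 304.7 261.1] jig [  0.3 191.8] yaw 92.17 tilt z [-0.001  -0.0013 -1.    ] F [-0.3  0.2  0. ] w 0.706
shift cm [-54.81  -7.93   0.18] turn 6.54 j6 0.312
```

View pics/b_side.png

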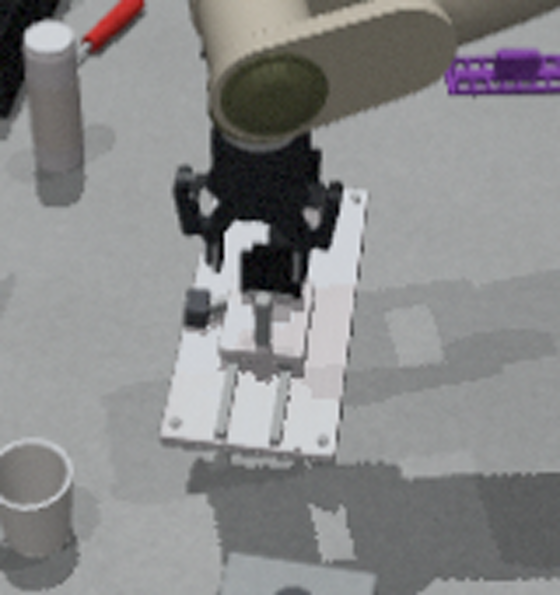

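>>> apply_moves(
  targets=[
    [-4.5,-0.66,0,0],
    [-4.5,-0.66,0,0],
    [-4.5,-0.66,0,0],
    [-4.5,-0.66,0,0],
    [-4.5,-0.66,0,0],
    [-4.5,-0.66,0,0],
    [-4.5,-0.66,0,0],
    [-4.5,-0.66,0,0],
  ],
)

```text
time_s: 7.55
eef_pos: [457.5, -58.8, 259.8]
ee_rot: [-0.0, 0.694, 0.72, -0.0]
force: [1.5, 0.3, -0.7]
grip_width: 0.704
```

>>> apply_moves(
  targets=[
    [-4.5,-0.66,0,0],
    [-4.5,-0.66,0,0],
    [-4.5,-0.66,0,0],
    [-4.5,-0.66,0,0],
    [0,0,2,6.5],
  ],
  grip=5,
)

```text
time_s: 8.05
eef_pos: [438.3, -242.9, 241.1]
ee_rot: [0.002, 0.735, 0.678, -0.001]
force: [0.1, 1.2, -0.8]
grip_width: 0.584
```

```bash
python3 - <<'E'
from h import *
to((438.65,-246.05),84.5,85.63)
c=cam('top')
im=cv2.resize(c['img'][:,:,::-1],None,fx=3,fy=3,interpolation=cv2.INTER_CUBIC)
for q in(0,2.5):
  for P in([*J(0,135+q),95],[*J(-30,75+q-4),90],[*J(30,75+q-4),90]):
    u=proj(c,[P])[0]*3+1; cv2.circle(im,(int(u[0]),int(u[1])),2,(0,0,255) if q==0 else (255,0,255),-1)
cv2.imwrite('pics/c_top.png',im[500:740,360:1120])
E
```

```text
t 8.05 pos [ 438.3 -242.9  241.1] jig [ -79.6 -353.1] yaw 85.33 tilt z [ 0.0026 -0.0044 -1.    ] F [ 0.1  1.2 -0.8] w 0.584
shift cm [-0.24  0.02 15.66] turn -0.3 j6 -0.658
```

View pics/c_top.png

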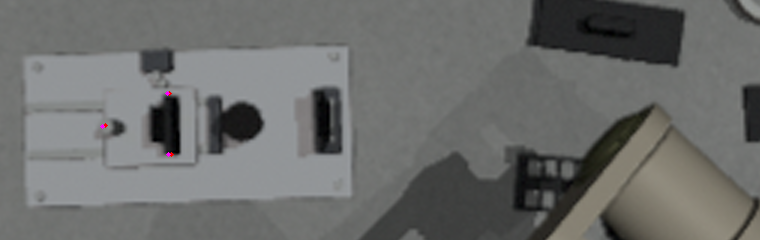

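>>> apply_moves(
  targets=[
    [-0.2,0,4,-0.3],
    [0,0,4,0],
    [0,0,4,0],
    [0,0,2.5,0],
    [0,0,1,0],
    [0,0,0,0],
  ],
)

```text
time_s: 8.7
eef_pos: [438.3, -239.3, 84.4]
ee_rot: [-0.001, 0.731, 0.682, -0.0]
force: [-0.0, 0.6, 0.0]
grip_width: 0.584
```

```bash
python3 - <<'E'
from h import *
to((438.65,-246.05),85.5,85.63)
c=cam('side')
cv2.imwrite('pics/d.png',cv2.resize(c['img'][100:220,230:360,::-1],None,fx=4.5,fy=4.5,interpolation=cv2.INTER_CUBIC))
E
```

```text
t 8.7 pos [ 438.3 -239.3   84.4] jig [ -79.4 -349.5] yaw 86.05 tilt z [-0.0017  0.0013 -1.    ] F [-0.   0.6  0. ] w 0.584
shift cm [-0.67  0.08 -0.11] turn 0.42 j6 -0.666
```

View pics/d.png

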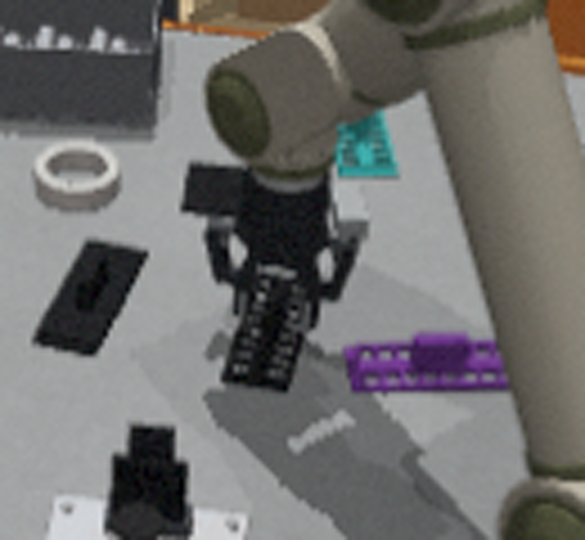

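>>> apply_moves(
  targets=[
    [-0.7,0.1,-0.1,0.4],
    [0,0,0,0],
    [0,0,0,0],
  ],
)

```text
time_s: 9.05
eef_pos: [439.2, -247.3, 86.8]
ee_rot: [0.001, 0.734, 0.679, 0.0]
force: [0.0, 0.2, 0.1]
grip_width: 0.583
```

>>> apply_moves(
  targets=[
    [0,0,0,0],
    [0,0,0,0],
    [0,0,0,0],
    [0,0,0,0],
    [0,0,0,0],
    [0,0,0,0],
  ],
  grip=0,
  force=90,
)

```text
time_s: 9.65
eef_pos: [439.1, -246.9, 86.3]
ee_rot: [0.0, 0.734, 0.679, 0.0]
force: [-1.8, 0.4, 4.7]
grip_width: 0.145
```

```bash
python3 - <<'E'
from h import *
to((438.65,-246.05),85.5,85.63)
E
```

```text
t 9.65 pos [ 439.1 -246.9   86.3] jig [ -78.9 -357.1] yaw 85.57 tilt z [ 4.e-04 -3.e-04 -1.e+00] F [-1.8  0.4  4.7] w 0.145
shift cm [ 0.08 -0.05  0.08] turn -0.06 j6 -0.668
```

>>> apply_moves(
  targets=[
    [0,0,-1.5,0],
    [0,0,-3,0],
    [0,0,-4,0],
    [0,0,-4,0],
    [0,0,-3,0],
    [0,0,0,-3.3],
    [0,0,0,-3.3],
    [0,0,0,0],
  ],
)

```text
time_s: 10.45
eef_pos: [438.8, -246.7, 240.8]
ee_rot: [-0.0, 0.693, 0.721, -0.0]
force: [0.1, 0.4, -1.4]
grip_width: 0.143
```

```bash
python3 - <<'E'
from h import *
to(J(0,-0.8),240,92.2)
c=cam('side')
cv2.imwrite('pics/e.png',cv2.resize(c['img'][80:220,230:360,::-1],None,fx=4.,fy=4.,interpolation=cv2.INTER_CUBIC))
E
```

```text
t 10.45 pos [ 438.8 -246.7  240.8] jig [ -79.1 -356.9] yaw 92.19 tilt z [-3.e-04  3.e-04 -1.e+00] F [ 0.1  0.4 -1.4] w 0.143
shift cm [35.61  7.91  0.08] turn -0.01 j6 -0.784
```

View pics/e.png

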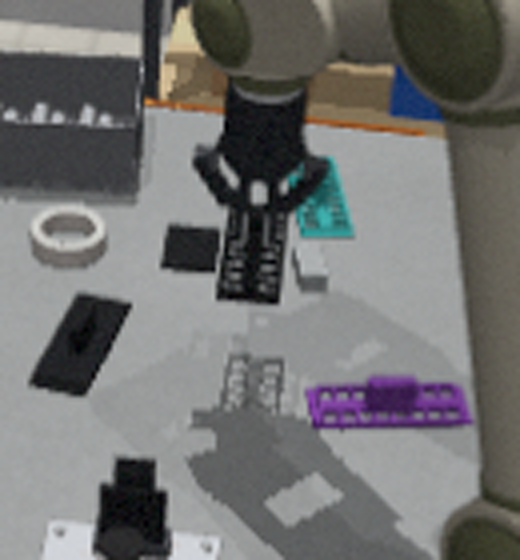

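>>> apply_moves(
  targets=[
    [2,0.44,0,0],
    [4,0.89,0,0],
    [4,0.89,0,0],
    [4,0.89,0,0],
    [4,0.89,0,0],
    [4,0.89,0,0],
    [4,0.89,0,0],
    [4,0.89,0,0],
  ],
)

```text
time_s: 11.3
eef_pos: [494.2, 57.2, 240.7]
ee_rot: [-0.0, 0.694, 0.72, -0.0]
force: [0.9, -0.0, -0.4]
grip_width: 0.143
```

>>> apply_moves(
  targets=[
    [3,0.67,0,0],
    [1.6,0.35,0,0],
    [1,0.22,0,0],
    [0,0,0,0],
    [0,0,0,0],
  ],
)

```text
time_s: 11.8
eef_pos: [504.5, 111.3, 240.7]
ee_rot: [-0.0, 0.694, 0.72, -0.0]
force: [0.5, -0.2, -0.2]
grip_width: 0.14
```

```bash
python3 - <<'E'
from h import *
to(J(0,-0.8),240,92.2)
import pickle
for n in('top','side'):
    c=cam(n); pickle.dump(c,open(f'f_{n}.pkl','wb'))
    im=c['img'][150:270,100:260,::-1] if n=='top' else c['img'][150:300,190:330,::-1]
    cv2.imwrite(f'pics/f_{n}.png',cv2.resize(im,None,fx=4.,fy=4.,interpolation=cv2.INTER_CUBIC))
E
```

```text
t 11.8 pos [504.5 111.3 240.7] jig [ 0.2 -1.7] yaw 92.11 tilt z [-5.e-04 -2.e-04 -1.e+00] F [ 0.5 -0.2 -0.2] w 0.14
shift cm [ 0.09 -0.02  0.07] turn -0.09 j6 -0.047
```

View pics/f_top.png

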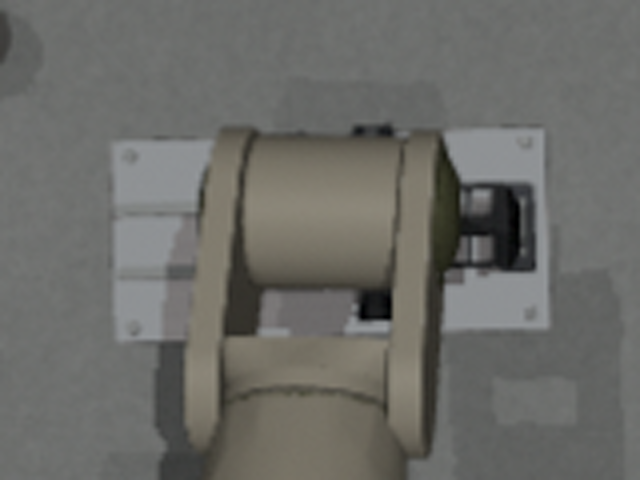

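View pics/f_side.png

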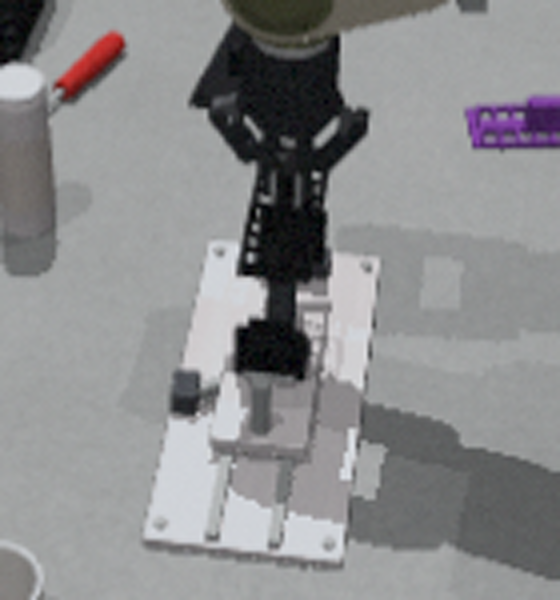

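```bash
python3 - <<'E'
from h import *
for n,o in (('top',(100,150)),('side',(190,150))):
    c=load(f'f_{n}.pkl'); im=cv2.imread(f'pics/f_{n}.png')
    for x in(-30,30):
      for y in(-81,81):
       for z in(154.4,162.4):
        u=(proj(c,[[*J(x+.2,y-.9),z]])[0]-o)*4+1.5; cv2.circle(im,(int(u[0]),int(u[1])),3,(0,0,255) if z<160 else (0,255,0),-1)
    im=im[130:330,380:600] if n=='top' else im[100:320,150:420]
    cv2.imwrite(f'pics/g_{n}.png',cv2.resize(im,None,fx=2,fy=2))
E
```

```text
(no output)
```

View pics/g_top.png

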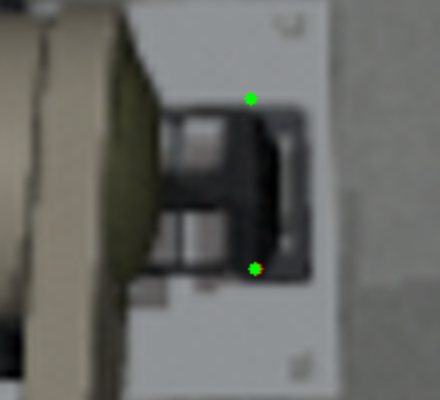

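View pics/g_side.png

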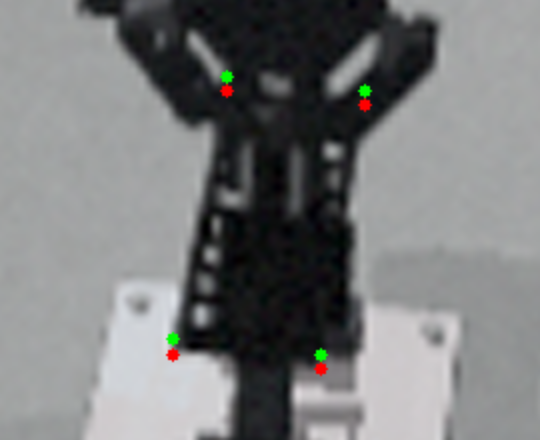

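```bash
python3 - <<'E'
from h import *
c=load('f_top.pkl'); im=c['img'][188:228,205:245,::-1].astype(float)
im=np.clip(im*2.2,0,255).astype(np.uint8)
im=cv2.resize(im,None,fx=14,fy=14,interpolation=cv2.INTER_NEAREST)
for y in(-81,):
  for dx,dy,col in((0,-.9,(0,255,0)),(-2.5,-.9,(0,0,255)),(-2.5,-4,(255,0,0)),(-2.5,-7,(255,0,255))):
    for x in(-30,30):
        u=(proj(c,[[*J(x+.2+dx,y+dy),162.4]])[0]-(205,188))*14+7; cv2.circle(im,(int(u[0]),int(u[1])),4,col,-1)
c0=load('top0.pkl'); im0=c0['img'][188:228,205:245,::-1].astype(float)
im0=cv2.resize(np.clip(im0*2.2,0,255).astype(np.uint8),None,fx=5,fy=5,interpolation=cv2.INTER_NEAREST)
out=np.zeros((560,770,3),np.uint8); out[:,:560]=im; out[:200,565:765]=im0
cv2.imwrite('pics/h.png',out)
E
```

```text
(no output)
```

View pics/h.png

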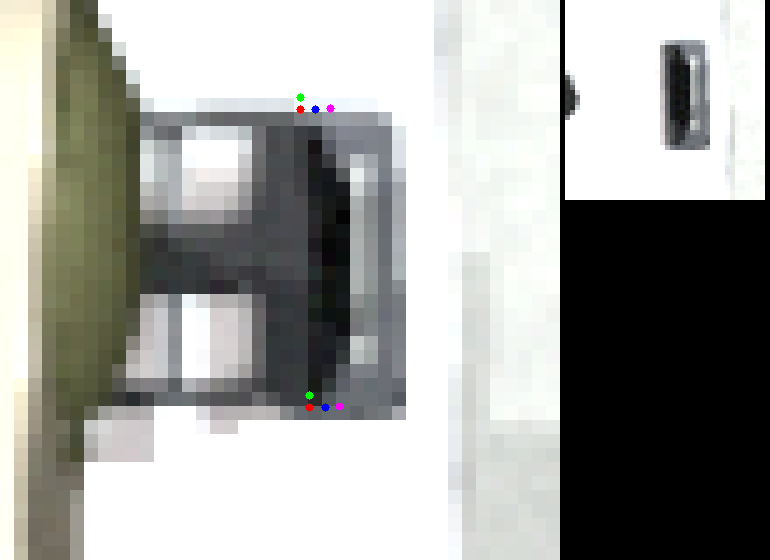

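>>> apply_moves(
  targets=[
    [0.1,0.25,0.5,0],
    [0,0,1.5,0],
    [0,0,1.0,0],
    [0,0,0.6,0],
    [0,0,0,0],
    [0,0,0,0],
  ],
  force=120,
)

```text
time_s: 12.5
eef_pos: [507.2, 112.9, 205.2]
ee_rot: [0.0, 0.694, 0.72, 0.0]
force: [-0.6, 0.1, -0.9]
grip_width: 0.139
```

```bash
python3 - <<'E'
from h import *
to(J(2.5,-0.8),176.3,92.2)
c=cam('side')
cv2.imwrite('pics/i.png',cv2.resize(c['img'][150:290,200:320,::-1],None,fx=4.2,fy=4.2,interpolation=cv2.INTER_CUBIC))
E
```

```text
t 12.5 pos [507.2 112.9 205.2] jig [ 3.  -0.2] yaw 92.15 tilt z [ 4.e-04 -0.e+00 -1.e+00] F [-0.6  0.1 -0.9] w 0.139
shift cm [-0.06 -0.05  2.89] turn -0.05 j6 -0.044
```

View pics/i.png

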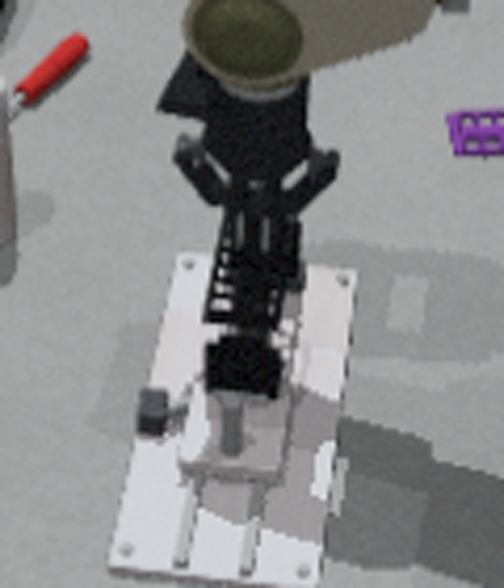

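>>> apply_moves(
  targets=[
    [-0.05,-0.05,0.4,0],
    [0,0,0.4,0],
    [0,0,0.4,0],
    [0,0,0,0],
  ],
)

```text
time_s: 12.95
eef_pos: [506.5, 112.5, 192.5]
ee_rot: [-0.0, 0.694, 0.72, -0.0]
force: [0.2, 0.5, -1.1]
grip_width: 0.139
```

>>> apply_moves(
  targets=[
    [0,0,0.2,0],
    [0,0,0.2,0],
    [0,0,0.2,0],
    [0,0,0,0],
  ],
)

```text
time_s: 13.35
eef_pos: [507.2, 112.5, 187.8]
ee_rot: [0.001, 0.694, 0.72, 0.001]
force: [0.7, 0.7, 5.4]
grip_width: 0.137
```

```bash
python3 - <<'E'
from h import *
to(J(2.5,-0.8),176.3,92.2)
E
```

```text
t 13.35 pos [507.2 112.5 187.8] jig [ 3.  -0.6] yaw 92.17 tilt z [ 0.0027  0.     -1.    ] F [0.7 0.7 5.4] w 0.137
shift cm [-0.02 -0.05  1.15] turn -0.03 j6 -0.045
```

>>> apply_moves(
  targets=[
    [0,0,0.2,0],
    [0,0,0.2,0],
    [0,0,0.2,0],
    [0,0,0,0],
  ],
)

```text
time_s: 13.75
eef_pos: [506.9, 112.3, 180.9]
ee_rot: [0.0, 0.694, 0.72, 0.0]
force: [2.1, -1.9, 1.3]
grip_width: 0.138
```

>>> apply_moves(
  targets=[
    [0,0,0.2,0],
    [0,0,0.1,0],
    [0,0,0,0],
  ],
)

```text
time_s: 14.05
eef_pos: [506.8, 112.3, 178.0]
ee_rot: [0.0, 0.694, 0.72, 0.0]
force: [2.6, -1.1, 4.0]
grip_width: 0.132
```

```bash
python3 - <<'E'
from h import *
to(J(2.5,-0.8),176.3,92.2)
E
```

```text
t 14.05 pos [506.8 112.3 178. ] jig [ 2.6 -0.7] yaw 92.16 tilt z [ 9.e-04 -2.e-04 -1.e+00] F [ 2.6 -1.1  4. ] w 0.132
shift cm [-0.01 -0.01  0.17] turn -0.04 j6 -0.045
```

Snapped through (force dropped to 1.3 N, then pad force 4 N). Pressing down onto the hard stop.

>>> apply_moves(
  targets=[
    [0,0,0.1,0],
    [0,0,0.1,0],
    [0,0,0,0],
  ],
)

```text
time_s: 14.35
eef_pos: [506.8, 112.3, 176.4]
ee_rot: [0.0, 0.694, 0.72, 0.0]
force: [2.0, -1.6, 7.7]
grip_width: 0.14
```

```bash
python3 - <<'E'
from h import *
to(J(2.5,-0.8),176.3,92.2)
E
```

```text
t 14.35 pos [506.8 112.3 176.4] jig [ 2.6 -0.7] yaw 92.17 tilt z [ 1.1e-03 -2.0e-04 -1.0e+00] F [ 2.  -1.6  7.7] w 0.14
shift cm [-0.01 -0.01  0.01] turn -0.03 j6 -0.045
```

>>> apply_moves(
  targets=[
    [0,0,0.1,0],
    [0,0,0.1,0],
    [0,0,0,0],
    [0,0,0,0],
  ],
)

```text
time_s: 14.75
eef_pos: [506.9, 112.4, 176.3]
ee_rot: [0.001, 0.694, 0.72, 0.0]
force: [-6.1, -2.6, 27.2]
grip_width: 0.137
```

```bash
python3 - <<'E'
from h import *
to(J(2.5,-0.8),176.3,92.2)
for n in('top','side'):
    c=cam(n)
    im=c['img'][170:250,150:260,::-1] if n=='top' else c['img'][150:290,200:320,::-1]
    k=6 if n=='top' else 4.2
    cv2.imwrite(f'pics/j_{n}.png',cv2.resize(np.clip(im*1.5,0,255).astype(np.uint8),None,fx=k,fy=k,interpolation=cv2.INTER_CUBIC))
E
```

```text
t 14.75 pos [506.9 112.4 176.3] jig [ 2.6 -0.7] yaw 92.18 tilt z [ 2.e-03 -5.e-04 -1.e+00] F [-6.1 -2.6 27.2] w 0.137
shift cm [-0.01 -0.01  0.  ] turn -0.02 j6 -0.045
```

View pics/j_top.png

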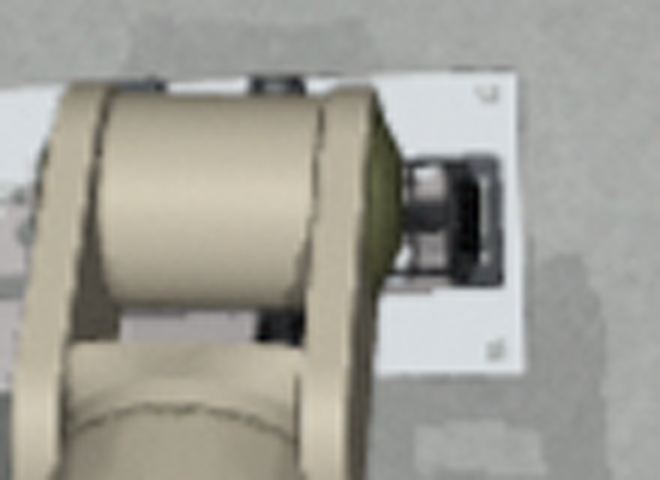

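View pics/j_side.png

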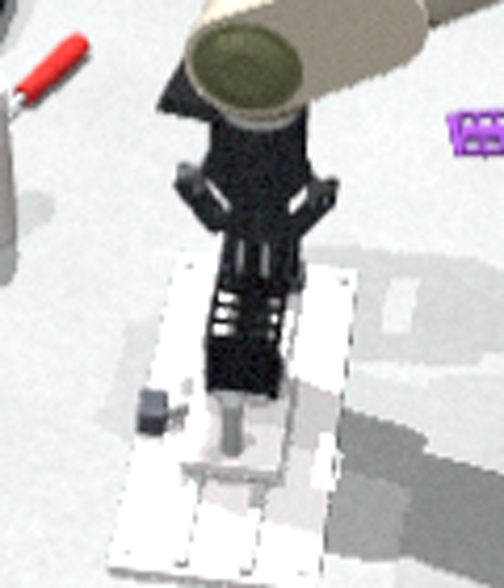

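```bash
python3 - <<'E'
from h import *
print(ctrl.finish_job())
to(J(2.5,-0.8),176.3,92.2)
E
```

```text
the job is handed in; nothing more can be done
None
the job is handed in; nothing more can be done
```

I pushed the carriage home, fitted the holed black top, and handed the job in at about 15 s with the gripper still holding the top down. The system gave no verdict.

**Carriage:** I pushed on the knob. It resisted with about 11 N in the detent, then stopped hard at 44.6 N with the tool at jig y = 153.4 mm (about 154 expected). A picture taken after I backed off showed it staying home.

**Rack top:** I gripped it by its bar and laid it across the panels. On the way down, the push rose to at least 5.4 N, then had fallen to 1.3 N once past the snap. It then rose over the pad to 7.7 N and ended in a hard stop. The tool stopped at z = 176.3 mm, exactly the height worked out for the top fully on its seats. At the last reading it was pressing with about 27 N, with the grip force set at 120 N.

**What disagreed or was not checked:**
- **Sideways offset:** just before lowering, the pictures showed the top about 2.5 mm toward jig −x of where the arm's own reading put it. I moved it 2.5 mm the other way; the remaining error should be a few mm, inside the 8 mm limit.
- **Catches:** I judged them closed from the force drop and the final height. The arm and top hid most of them in the pictures.
- **Other things on the bench:** the gripper went near none of them, and the blank top looked unmoved after the lift. I did not measure their positions again at the end.

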